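# Hover a cover plate over a flow cell for screwing down

### The arm

A 7-joint arm with a two-finger parallel gripper is mounted at the origin on the work surface; the furniture and walls round the work are solid. World frame = base frame: x ahead of the robot, y to its left, z up, the work surface at z = 0. Lengths are in m, angles in rad, forces in N, time in s.
With the tool pointing down it reaches from about 0.4 to 0.85 m from the base axis. Payload 10.4 kg.
Tool frame: the origin (TCP) lies at the very end of the fingers, on their centre line; the grasp point (between the pads) lies 19 mm behind it; z points along the fingers, y is the line along which they close (so a half turn about z gives the same grasp; the last joint's range is limited). The gripper opens to 87 mm and grips with 3 to 60 N. Pads are 19 mm wide; open, the fingers measure 117 mm over their backs; the gripper's body (75 mm by 190 mm) begins 51 mm behind the grasp point.
Start: joints at [-1.268, 0.332, -0.065, 1.46, 0.022, 1.35, -0.088], TCP at [0.2, 0.592, 0.194] pointing down, gripper open.
Joint ranges: [-2.6, 2.6], [-0.5, 2.12], [-1.47, 1.34], [0.16, 2.42], [-1.27, 4.41], [0.06, 2.06], [-2.6, 2.6]. Speed limits (rad/s): [2.22, 2.22, 2.79, 2.79, 3.14, 3.14, 3.14].

### API

Orientations are given as a unit quaternion [x, y, z, w].
In Python, from bench import * gives the robot as it stands.
- The arm moves only by the tool step_arm, never from a script. Its arguments are lists of equal length, an entry for each row: "delta_pos": the shift along the world's x, y, z in units of 25 mm (1.0 is 25 mm), a list of three; "turn": the turn about the world's z in units of 0.12 rad (1.0 is 0.12 rad). In form: {"delta_pos": [[tx, ty, tz], ...], "turn": [turn, ...]}. A call has 1 to 12 rows; each row shifts and turns the commanded pose from where the row before left it; what a row does not reach is not made up. A row lasts 1/10 s, in which the tool goes at most 50 mm and 8.59 degrees, less where a joint would pass 70% of its speed; a pose out of reach is approached as far as the arm can. A call with a number of a shift or a turn outside -1 to 1 is refused whole. A call with a gripper value outside its range is refused whole. "grip" is the closure, from 0 (fully open) to 1 (shut), set as the call begins (left out, the last holds). The fingers move at their own pace and stop on an object; "newtons" is the grip in N (left out, the last holds). Time passes only in rows, so rows that do not move let the fingers close. It gives the time, the measured TCP pose, the force, the opening and the grip force at its end, in the units of the state.
- read_state(): the state, without advancing time (a new reading comes with each control period).
- camera(name): name is "scene" or "top" or "wrist"; returns a dict with "image" (480x640x3 uint8, red, green, blue), "z_map" (480x640 float32, m along the optical axis (not along the pixel's ray), 0 where there is no reading), "mtx" (3x3 intrinsics, pixels), "view" (4x4, takes a point from world to camera coordinates). Camera axes: x right, y up, looking along -z (the intrinsics and any distortion apply to the point x, -y, -z); pixel columns grow to the right and rows downward; lengths in m; the calibration is good to about 2 mm. A picture is of the moment at which its call begins.
- close_job(): hands the job in; it is judged then, once.
The state is a dict: "time": time; "joint_positions": joint angles; "joint_vel": joint speeds; "joint_torque": joint torques, N m; "ee_pos": TCP position; "eef_rot": TCP orientation; "ft_force": force on the tool from outside, world axes, zero at the start; "torque": the same for the moment, N m; "width": finger opening in m; "grip_force": force on a finger pad.
Only numpy, scipy, OpenCV 4.12 (cv2) and the standard library are available. Lean on these libraries where they do the work, as an engineer would, in place of code of your own. Each camera call takes 0.05 s, during which the arm holds its last target. There are 200 camera calls.

### The job

Lift the blue cover plate off its felt pad by the black handle, gripping gently (no more than about 50 N on each side of the handle), and hold it level and still, hovering about 15 mm above the grey flow-cell housing and square with it, so that seen from straight above each of the four threaded holes shows fully through a hole of the plate (either way round will do). Do not let the plate touch the housing, and leave the other things on the bench where they are. Finish while still holding the plate there, ready for a colleague to start the screws: do not set it down or let go.

Things in the scene. Friction and masses are not known exactly. Their poses are not given: they have to be found in the camera images.
- cover: blue rectangular cover plate, 150 x 100 x 8 mm, about 0.35 kg, lying level and face up on the felt pad. Origin: centre of its underside; x along the 150 mm side, y along the 100 mm side, z up. Four through holes of 16 mm diameter at x = +-62, y = +-37 mm. Carries a black handle (see cover_grip).
- cover_grip (a point): centre of the cover's black handle bar, at (0, 0, 43) mm in the cover's frame, straight above its centre of mass. The bar is 80 mm long along the cover's x, 14 mm wide in y, 22 mm high (32 to 54 mm above the cover's underside), on two steel posts at x = +-30 mm, 24 mm free below it; take the bar here from above, closing across its 14 mm width (along the cover's y)
- cover_hole_a (a point): centre of the cover hole at (+62, +37) mm, on the underside (cover frame)
- cover_hole_b (a point): centre of the diagonally opposite cover hole at (-62, -37) mm, on the underside
- felt_pad: grey felt pad, 170 x 120 x 6 mm, fixed to the bench, on which the cover lies at the start, centred and parallel to within 5 mm and 0.1 rad. Origin: centre of its underside
- housing: grey flow-cell housing, 150 x 100 mm, 45 mm high, fixed, with a 90 x 44 mm cavity in its top, a black seal ring, four threaded holes of 8 mm diameter in brass collars at x = +-62, y = +-37 mm and a short brass hose port (to 95 mm from the centre) at each x end. Origin: centre of its underside, on the bench; x along the 150 mm side, z up; the flat top is at z = 45 mm
- thread_a (a point): mouth of the threaded hole at (+62, +37) mm, at the level of the housing's top (45 mm above the bench)
- thread_b (a point): mouth of the diagonally opposite threaded hole at (-62, -37) mm, at the level of the housing's top
- vial_0: screw-cap vial, 27 mm across, 60 mm high, standing on the bench, right of the work; bystander. Origin: centre of its underside
- vial_1: screw-cap vial of the same size; bystander. Origin: centre of its underside
- vial_2: screw-cap vial of the same size; bystander. Origin: centre of its underside
- marker_blue: blue and white marker pen, 125 x 14 x 15 mm, lying on the bench; bystander. Origin: centre of its underside
- timer: round white timer, 66 mm across, 24 mm high; bystander. Origin: centre of its underside

How it is judged:
On the way:
1. the cover is lifted clear of the felt pad, carried by the fingers alone (z of cover in the frame of felt_pad above 0.02 m and contact force between cover and the fingers above 1 N and contact force between cover and felt_pad below 0.1 N), for 0.2 s.
At the end, for the whole second after the job is handed in: The fingers still hold the cover; its holes lie within 5 mm (horizontally) of the threaded holes, either way round, its underside centre is 6 to 28 mm above the housing's top, it is level within 0.08 rad (4.5 degrees), still (under 20 mm/s and 0.15 rad/s) and not touching the housing (((horizontal distance between cover_hole_a and thread_a below 0.005 m and horizontal distance between cover_hole_b and thread_b below 0.005 m) or (horizontal distance between cover_hole_a and thread_b below 0.005 m and horizontal distance between cover_hole_b and thread_a below 0.005 m)) and z of cover in the frame of thread_a between 0.006 and 0.028 m and angle between cover's own z axis and vertical below 0.08 rad and linear speed of cover below 0.02 m/s and angular speed of cover below 0.15 rad/s and contact force between cover and the fingers above 1 N and contact force between cover and housing below 0.1 N); the arm keeps its last pose, push and grip.
It fails at once if the cover touches the housing (contact force between cover and housing above 0.5 N).
It fails at once if the handle is gripped too hard (over 130 N, both sides together) (contact force between cover and the fingers above 130 N).
It fails at once if a bystander is moved by more than 15 mm (distance of any of vial_0, vial_1, vial_2, marker_blue, timer from where it was at the start of the episode above 0.015 m).
It also fails if it takes over 42 s, if anything falls off the work surface, if the arm or the gripper's body presses on something with over 40 N, if the wrist force passes 120 N, or if a joint passes its speed limit or range.

## Working session

There is one attempt and no reset: what is moved stays moved. The work goes in short steps, Python scripts to look and compute and a tool call to move; the robot and the scene stay as the last step left them, time stands still between calls to the robot, and variables do not carry over. Pictures are saved under pics/ and viewed, at most 10 in all, crops included, and the job is handed in when it is done.

Besides the shell and the picture viewer there is one more tool, called as name(argument=value, ...), one argument or row to a line, values as JSON. step_arm: Moves the arm, as the interface text tells. Shifts and turns lie within -1 to 1; 1 stands for 25 mm of shift or 0.12 rad of turn. Its arguments: {"type":"object","properties":{"delta_pos":{"type":"array"},"turn":{"type":"array"},"grip":{"type":"number"},"newtons":{"type":"number"}},"required":["delta_pos","turn"]}

```bash
mkdir -p pics
cat > h.py <<'E'
from bench import *
import numpy as np, cv2
def shot(n,f=None):
    c=camera(n)
    if f: cv2.imwrite(f'pics/{f}.png',c['image'][:,:,::-1])
    return c
def cloud(c):
    z=c['z_map'];K=c['mtx'];v,u=np.mgrid[:480,:640]
    p=np.stack([(u-K[0,2])/K[0,0]*z,-(v-K[1,2])/K[1,1]*z,-z,np.ones_like(z)],-1)
    return (p@np.linalg.inv(c['view']).T)[...,:3]
E
python3 - <<'E'
from h import *
s=read_state();print(s)
c=shot('top','top1');np.savez('top.npz',**c)
d=shot('scene','scene1');np.savez('scene.npz',**d)
P=cloud(c);print(c['mtx'],c['view'],(c['z_map']==0).sum())
for v in range(40,480,80):print([P[v,u].round(3).tolist() for u in range(40,640,140)])
E
```

```text
{'time': 0.0, 'joint_positions': array([-1.26759274,  0.33286917, -0.06469375,  1.46093539,  0.02163704,
        1.34988532, -0.08854499]), 'joint_vel': array([-0.00111561,  0.00048984, -0.00031842,  0.00020448,  0.00052662,
        0.00063124,  0.00098413]), 'joint_torque': array([-6.91265609e-05, -6.23282290e+01,  2.44137982e-02, -3.89865768e+01,
       -6.13066996e-02,  4.04856645e-02,  1.41140472e-04]), 'ee_pos': array([0.19993328, 0.59171633, 0.19335848]), 'eef_rot': array([ 1.62193027e-01,  9.86758801e-01, -6.97571268e-04, -6.27140460e-05]), 'ft_force': array([ 0.73030693, -0.08907071,  0.55097917]), 'torque': array([0.02101666, 0.00191468, 0.01709885]), 'grip_force': 0.0, 'width': 0.08683301723607}
[[509.31976904   0.         317.10466658]
 [  0.         509.31976904 237.7867649 ]
 [  0.           0.           1.        ]] [[ 0.01353813 -0.99989644 -0.00488173  0.06773783]
 [ 0.9977702   0.01318991  0.06542676 -0.50291092]
 [-0.06535559 -0.0057566   0.99784543 -1.14856509]
 [ 0.          0.          0.          1.        ]] 1211
[[0.991, 0.771, -0.051], [1.32, 0.625, -0.753], [1.324, 0.078, -0.75], [1.332, -0.468, -0.754], [1.125, -0.759, -0.301]]
[[0.794, 0.773, -0.071], [1.0, 0.613, -0.746], [1.009, 0.074, -0.755], [1.012, -0.463, -0.743], [1.022, -1.005, -0.755]]
[[0.583, 0.724, -0.0], [0.587, 0.396, -0.001], [0.591, 0.069, -0.0], [0.596, -0.257, -0.001], [0.599, -0.58, 0.004]]
[[0.397, 0.714, 0.001], [0.401, 0.39, 0.001], [0.405, 0.067, -0.001], [0.41, -0.255, 0.004], [0.414, -0.578, -0.0]]
[[0.215, 0.704, 0.003], [0.219, 0.384, 0.002], [0.223, 0.064, -0.0], [0.295, -0.146, 0.399], [0.282, -0.408, 0.304]]
[[0.147, 0.517, 0.336], [0.041, 0.378, 0.002], [0.05, 0.062, 0.016], [0.228, -0.101, 0.56], [0.302, -0.145, 0.786]]
```

View pics/top1.png

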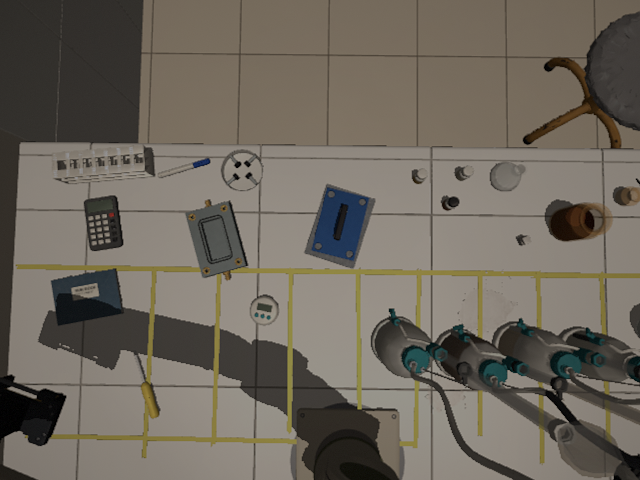

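View pics/scene1.png

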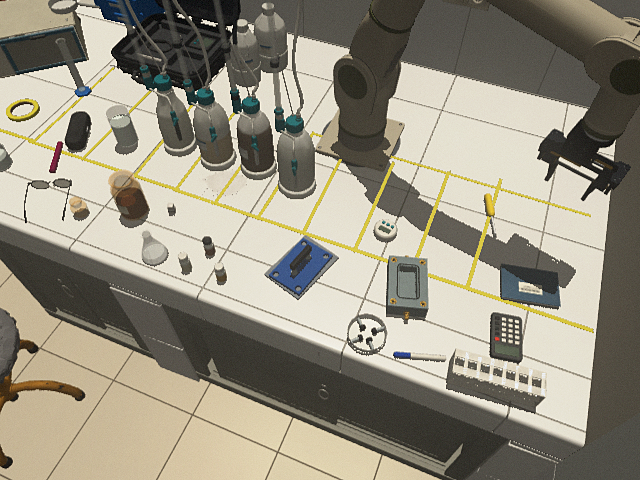

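The top view shows the cover around pixel (341,225) with its handle running roughly along image y, and the housing around (216,239). The timer (264,310) and centrifuge-like rack (242,170) are nearby, the vials are at (420–465,175–200), and the bottles are to the right and near the base.

```bash
cat >> h.py <<'E'
def rect(pts):
    (cx,cy),(w,h),a=cv2.minAreaRect((pts*1000).astype(np.float32))
    if w<h: w,h,a=h,w,a+90
    return np.round([cx,cy,w,h,(a+90)%180-90],1)
E
python3 - <<'E'
from h import *
for n,boxes in(('top',((300,180,380,270),(180,195,250,285))),('scene',((260,230,340,300),(380,250,435,325)))):
    c=dict(np.load(n+'.npz'));P=cloud(c);im=c['image'].astype(int)
    def box(b):
        m=np.zeros((480,640),bool);m[b[1]:b[3],b[0]:b[2]]=1;return m
    m=box(boxes[0]);z=P[...,2]
    blue=m&(im[...,2]>im[...,0]+40)&(z>.005)&(z<.022)
    hd=m&(z>.05)&(z<.075)
    print(n,'cover',rect(P[blue][:,:2]),np.median(z[blue]),blue.sum(),'handle',rect(P[hd][:,:2]),P[hd].mean(0),np.percentile(z[hd],[5,50,95]))
    m=box(boxes[1]);h=m&(z>.037)&(z<.053)
    k=cv2.morphologyEx(h.astype(np.uint8),cv2.MORPH_OPEN,np.ones((5,5)))>0
    print('housing',rect(P[h][:,:2]),rect(P[k][:,:2]),np.median(z[h]),h.sum())
c=dict(np.load('top.npz'))
a=cv2.resize(c['image'][180:290,170:400,::-1],None,fx=3.4,fy=3.4,interpolation=cv2.INTER_CUBIC);cv2.imwrite('pics/crop.png',a)
E
```

```text
top cover [535.8  22.8 148.5  97.8 -13.3] 0.014671325531821822 2227 handle [536.   21.9  79.9  13.5 -13.3] [0.53580181 0.02199006 0.06052206] [0.05696703 0.0604084  0.0643625 ]
housing [495.3 302.1 150.5 101.7  16.8] [495.5 301.9 150.4 101.   16.5] 0.04566191730217417 2231
scene cover [533.4  22.6 153.  102.2 -13. ] 0.014559458083381216 1276 handle [535.2  23.8  83.3  14.7 -14.8] [0.53740867 0.02398376 0.05897434] [0.05299693 0.05947255 0.06339988]
housing [493.6 303.1 155.  100.9  16.5] [493.6 303.1 155.  100.9  16.5] 0.04539576959575653 1550
```

View pics/crop.png

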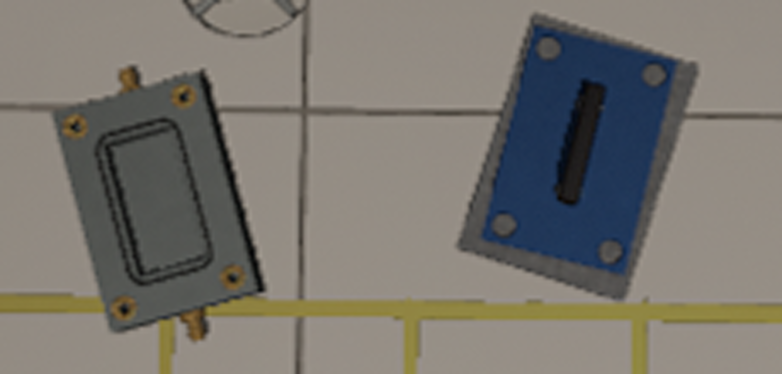

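The cover sits at (0.536, 0.022) with yaw −13.3°, and its handle agrees. The housing is at (0.495, 0.302) with yaw 16.7°. Sizes and heights match the given ones. Next I move above the cover.

step_arm(
  delta_pos=[
    [0.56, -0.95, 0],
    [0.56, -0.95, 0],
    [0.56, -0.95, 0],
    [0.56, -0.95, 0],
    [0.56, -0.95, 0],
    [0.56, -0.95, 0],
    [0.56, -0.95, 0],
    [0.56, -0.95, 0],
    [0.56, -0.95, 0],
    [0.56, -0.95, 0],
    [0.56, -0.95, 0],
    [0.56, -0.95, 0],
  ],
  turn=[0.066, 0.066, 0.066, 0.066, 0.066, 0.066, 0.066, 0.066, 0.066, 0.066, 0.066, 0.066],
  grip=0,
  newtons=30,
)

```text
time: 1.3
ee_pos: [0.3683, 0.3059, 0.1939]
eef_rot: [0.115, 0.993, -0.0, -0.0]
ft_force: [-0.1, 0.1, -0.9]
width: 0.0868
grip_force: 0.0
```

step_arm(
  delta_pos=[
    [0.56, -0.95, 0],
    [0.56, -0.95, 0],
    [0.56, -0.95, 0],
    [0.56, -0.95, 0],
    [0.56, -0.95, 0],
    [0.56, -0.95, 0],
    [0.56, -0.95, 0],
    [0.56, -0.95, 0],
    [0.56, -0.95, 0],
    [0.56, -0.95, 0],
    [0.56, -0.95, 0],
    [0, 0, 0],
  ],
  turn=[0, 0, 0, 0, 0, 0, 0, 0, 0, 0, 0, 0],
)

```text
time: 2.5
ee_pos: [0.523, 0.042, 0.1939]
eef_rot: [0.118, 0.993, -0.001, 0.0]
ft_force: [0.3, -0.2, 1.1]
width: 0.0871
grip_force: 0.0
```

Run:
```python
from h import *
s=read_state();print(s['ee_pos'],s['eef_rot'],s['ft_force'],s['joint_positions'].round(2))
c=shot('wrist','w1');np.savez('w1.npz',**c);P=cloud(c);z=P[...,2]
near=(abs(P[...,0]-.536)<.12)&(abs(P[...,1]-.022)<.12);im=c['image'].astype(int)
hd=near&(z>.05)&(z<.075);bl=near&(z>.005)&(z<.025)&(im[...,2]>im[...,0]+40)
print(hd.sum(),rect(P[hd][:,:2]),np.percentile(z[hd],[5,50,95]),bl.sum(),rect(P[bl][:,:2]))
```

```text
[0.52296534 0.04199553 0.19393058] [ 1.17707699e-01  9.93047983e-01 -7.66183446e-04  1.16939658e-04] [ 0.33744612 -0.18649953  1.10554864] [-0.59  0.1   0.46  1.75 -0.05  1.3   1.21]
1462 [534.5  22.4  80.4  14.1 -13.3] [0.0579401  0.0605307  0.06188146] 9752 [534.2  21.5 150.4 100.9 -13.1]
```

View pics/w1.png

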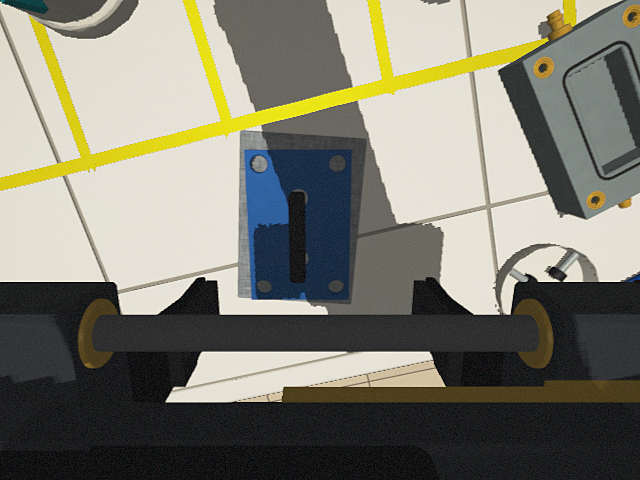

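The wrist view shows the cover and handle at about (298,235), with both fingers clear on either side. The measured bar centre is (0.535, 0.022) with yaw −13.3°, which matches the tool. Next I centre and descend to TCP z = 0.030.

step_arm(
  delta_pos=[
    [0.48, -0.8, 0],
    [0, 0, -0.8],
    [0, 0, -0.8],
    [0, 0, -0.8],
    [0, 0, -0.8],
    [0, 0, -0.8],
    [0, 0, -0.8],
    [0, 0, -0.8],
    [0, 0, -0.6],
    [0, 0, -0.36],
    [0, 0, 0],
    [0, 0, 0],
  ],
  turn=[0.03, 0, 0, 0, 0, 0, 0, 0, 0, 0, 0, 0],
)

```text
time: 3.75
ee_pos: [0.5342, 0.0263, 0.0307]
eef_rot: [0.113, 0.994, 0.0, 0.0]
ft_force: [0.0, 0.3, 0.4]
width: 0.087
grip_force: 0.0
```

step_arm(
  delta_pos=[
    [0, 0, 0],
    [0, 0, 0],
    [0, 0, 0],
    [0, 0, 0],
    [0, 0, 0],
    [0, 0, 0],
    [0, 0, 0],
    [0, 0, 0],
    [0, 0, 0],
    [0, 0, 0],
  ],
  turn=[0, 0, 0, 0, 0, 0, 0, 0, 0, 0],
  grip=1,
  newtons=30,
)

```text
time: 4.75
ee_pos: [0.5339, 0.0253, 0.0301]
eef_rot: [0.113, 0.994, -0.0, -0.0]
ft_force: [-0.3, -2.7, 1.3]
width: 0.0152
grip_force: 1.5
```

step_arm(
  delta_pos=[
    [0, 0, 0],
    [0, 0, 0],
    [0, 0, 0],
    [0, 0, 0],
    [0, 0, 0],
  ],
  turn=[0, 0, 0, 0, 0],
)

```text
time: 5.25
ee_pos: [0.534, 0.0259, 0.0302]
eef_rot: [0.113, 0.994, 0.0, 0.0]
ft_force: [-1.2, -2.6, 0.1]
width: 0.0126
grip_force: 30.0
```

step_arm(
  delta_pos=[
    [0, 0, 0.2],
    [0, 0, 0.4],
    [0, 0, 0.5],
    [0, 0, 0.5],
    [0, 0, 0.5],
    [0, 0, 0.5],
    [0, 0, 0.5],
    [0, 0, 0.5],
    [0, 0, 0.4],
    [0, 0, 0],
    [0, 0, 0],
    [0, 0, 0],
  ],
  turn=[0, 0, 0, 0, 0, 0, 0, 0, 0, 0, 0, 0],
)

```text
time: 6.45
ee_pos: [0.5336, 0.0259, 0.1295]
eef_rot: [0.113, 0.994, -0.0, -0.001]
ft_force: [0.0, -0.2, -3.7]
width: 0.012
grip_force: 30.0
```

```bash
cat >> h.py <<'E'
def plane(P,m):
    q=P[m];c=q.mean(0);n=np.linalg.svd(q-c,full_matrices=False)[2][2];return np.sign(n[2])*n
E
python3 - <<'E'
from h import *
s=read_state();e=s['ee_pos'];print(e,s['eef_rot'].round(4),s['ft_force'],s['grip_force'])
c=shot('wrist');P=cloud(c);z=P[...,2];im=c['image'].astype(int)
near=(np.hypot(P[...,0]-e[0],P[...,1]-e[1])<.12)
bl=near&(z>.07)&(z<.14)&(im[...,2]>im[...,0]+30)
print(bl.sum(),rect(P[bl][:,:2]),np.median(z[bl]),plane(P,bl))
E
```

```text
[0.53355473 0.02588234 0.12948672] [ 1.133e-01  9.936e-01 -2.000e-04 -6.000e-04] [ 0.02875334 -0.2362805  -3.67698348] 29.99609649181366
24237 [534.9  26.2 149.8  99.9 -13. ] 0.11426603905916732 [ 3.48944623e-03 -7.87044576e-04  9.99993602e-01]
```

step_arm(
  delta_pos=[
    [-0.03, 0.2, 0],
    [-0.06, 0.4, 0],
    [-0.08, 0.55, 0],
    [-0.08, 0.55, 0],
    [-0.08, 0.55, 0],
    [-0.08, 0.55, 0],
    [-0.08, 0.55, 0],
    [-0.08, 0.55, 0],
    [-0.08, 0.55, 0],
    [-0.08, 0.55, 0],
    [-0.08, 0.55, 0],
    [-0.08, 0.55, 0],
  ],
  turn=[0.07, 0.15, 0.21, 0.21, 0.21, 0.21, 0.21, 0.21, 0.21, 0.21, 0.21, 0.21],
)

```text
time: 7.7
ee_pos: [0.5116, 0.1795, 0.1301]
eef_rot: [-0.027, 1.0, 0.0, -0.0]
ft_force: [-0.7, -0.5, -4.2]
width: 0.0122
grip_force: 30.0
```

step_arm(
  delta_pos=[
    [-0.08, 0.55, 0],
    [-0.08, 0.55, 0],
    [-0.08, 0.55, 0],
    [-0.08, 0.55, 0],
    [-0.08, 0.55, 0],
    [-0.08, 0.55, 0],
    [-0.08, 0.55, 0],
    [-0.06, 0.4, 0],
    [-0.05, 0.3, 0],
    [0, 0, 0],
    [0, 0, 0],
    [0, 0, 0],
  ],
  turn=[0.21, 0.21, 0.21, 0.21, 0.21, 0.21, 0.21, 0.15, 0.12, 0, 0, 0],
)

```text
time: 8.9
ee_pos: [0.4953, 0.2913, 0.1302]
eef_rot: [-0.129, 0.992, -0.0, 0.0]
ft_force: [-0.5, 0.1, -4.0]
width: 0.0123
grip_force: 30.0
```

```bash
cat > m.py <<'E'
from h import *
import sys
s=read_state();e=s['ee_pos'];print(s['time'],e,s['eef_rot'].round(4),s['ft_force'].round(1),s['grip_force'])
for n in('wrist','top'):
    c=shot(n,n+sys.argv[1]);P=cloud(c);z=P[...,2];im=c['image'].astype(int)
    near=(np.hypot(P[...,0]-e[0],P[...,1]-e[1])<.12)
    zt=e[2]-.016
    bl=near&(abs(z-zt)<.012)&(im[...,2]>im[...,0]+20)
    print(n,bl.sum(),rect(P[bl][:,:2]),np.median(z[bl])-.008,plane(P,bl))
E
python3 m.py 2
```

```text
8.9 [0.49533952 0.29130369 0.13018916] [-1.290e-01  9.916e-01 -1.000e-04  0.000e+00] [-0.5  0.1 -4. ] 29.996220767498016
wrist 24459 [496.6 292.4 150.1 100.3  14.8] 0.10688013294659032 [3.01345759e-03 5.97574110e-04 9.99995281e-01]
top 618 [501.5 273.8 147.2  62.2  14.9] 0.1066834064961012 [ 1.38587822e-03 -7.34436653e-04  9.99998770e-01]
```

View pics/wrist2.png

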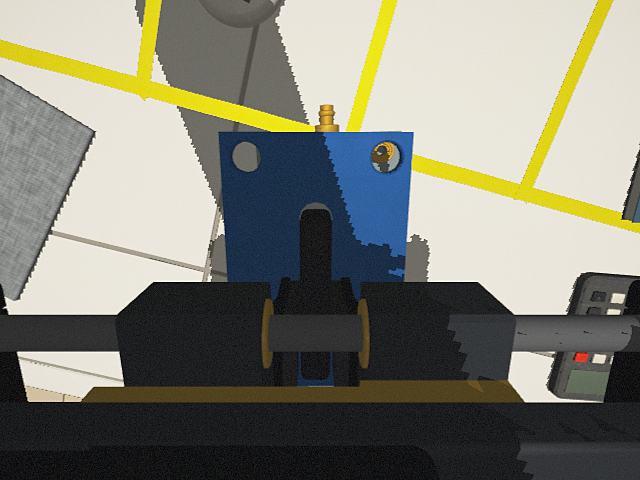

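The wrist view shows the plate level. Through its hole at (386,156) a brass collar shows slightly off-centre. The correction is −1.5 mm, +9.6 mm and +1.85°, then a partial descent.

step_arm(
  delta_pos=[
    [-0.03, 0.19, 0],
    [-0.03, 0.19, 0],
    [0, 0, 0],
    [0, 0, -0.2],
    [0, 0, -0.3],
    [0, 0, -0.3],
    [0, 0, -0.3],
    [0, 0, -0.3],
    [0, 0, -0.2],
    [0, 0, 0],
    [0, 0, 0],
    [0, 0, 0],
  ],
  turn=[0.14, 0.13, 0, 0, 0, 0, 0, 0, 0, 0, 0, 0],
)

```text
time: 10.2
ee_pos: [0.4938, 0.3018, 0.0906]
eef_rot: [-0.146, 0.989, 0.0, 0.0]
ft_force: [-0.5, 0.4, -3.0]
width: 0.0128
grip_force: 30.0
```

```bash
python3 m.py 3
```

```text
10.2 [0.49380776 0.3017843  0.09057757] [-1.457e-01  9.893e-01  2.000e-04  3.000e-04] [-0.5  0.4 -3. ] 29.99602049589157
wrist 24464 [495.  303.2 150.  100.5  16.8] 0.06723787517852822 [ 2.47939521e-03 -5.74968327e-04  9.99996761e-01]
top 626 [499.4 287.3 146.9  67.4  17.5] 0.06697250945860989 [0.00279875 0.00252787 0.99999289]
```

View pics/wrist3.png

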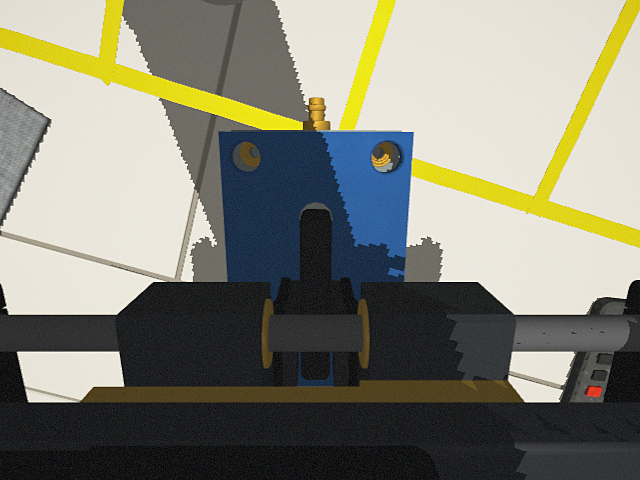

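The collars show through both visible holes, (247,156) and (386,156). I'll overlay where the threads should appear to quantify the fit.

Run:
```python
from h import *
c=shot('wrist');K=c['mtx'];V=c['view'];S=8
def proj(p):
    q=V@np.append(p,1);return np.array([K[0,0]*q[0]/-q[2]+K[0,2],-K[1,1]*q[1]/-q[2]+K[1,2]])
a=cv2.resize(c['image'][:,:,::-1],None,fx=S,fy=S,interpolation=cv2.INTER_CUBIC)
def circ(cx,cy,yaw,z,r,col):
    y=np.radians(yaw);R=np.array([[np.cos(y),-np.sin(y)],[np.sin(y),np.cos(y)]])
    for sx in(-62,62):
        for sy in(-37,37):
            o=R@[sx,sy]+[cx,cy]
            pts=np.array([proj([(o[0]+r*np.cos(t))/1e3,(o[1]+r*np.sin(t))/1e3,z]) for t in np.linspace(0,6.3,40)])
            cv2.polylines(a,[((pts+.5)*S).astype(int)],1,col,1)
circ(495.3,302.1,16.6,.045,4,(0,0,255))
circ(495,303.2,16.8,.0752,8,(0,255,0))
b=np.hstack([a[132*S:182*S,224*S:272*S],a[132*S:182*S,362*S:410*S]]);cv2.imwrite('pics/o.png',b)
```

```text
(no output)
```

View pics/o.png

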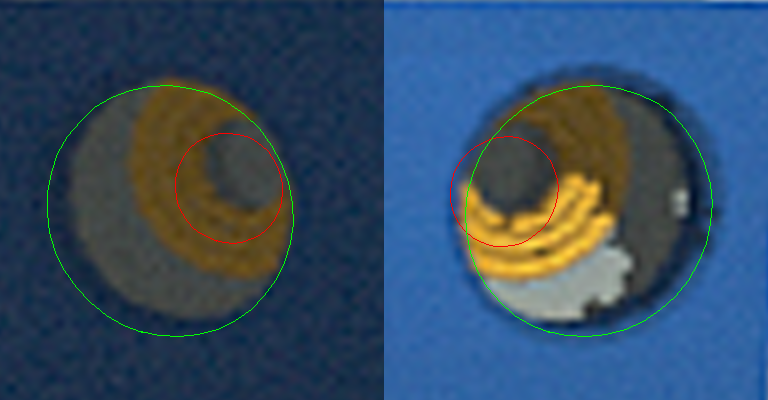

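The seen threads and hole rims agree with the overlay to about 1 mm, and the plate is aligned within roughly 1 mm and 0.2°. The last move is 7 mm down to a 15 mm gap, then settle.

step_arm(
  delta_pos=[
    [0, 0, -0.1],
    [0, 0, -0.1],
    [0, 0, -0.08],
    [0, 0, 0],
    [0, 0, 0],
    [0, 0, 0],
    [0, 0, 0],
    [0, 0, 0],
  ],
  turn=[0, 0, 0, 0, 0, 0, 0, 0],
)

```text
time: 11.15
ee_pos: [0.4936, 0.3017, 0.0832]
eef_rot: [-0.146, 0.989, 0.0, 0.0]
ft_force: [0.6, 0.8, -3.9]
width: 0.0127
grip_force: 30.0
```

```bash
python3 m.py 4; python3 -c "
from h import *
print(abs(read_state()['joint_vel']).max())"
```

```text
11.15 [0.49357236 0.3016655  0.08324935] [-1.457e-01  9.893e-01  1.000e-04  0.000e+00] [ 0.6  0.8 -3.9] 29.99590426683426
wrist 24468 [494.6 302.8 149.5 100.5  16.8] 0.05991726602681203 [ 2.97352787e-03 -3.56235709e-04  9.99995516e-01]
top 612 [499.5 287.  147.   66.   17.2] 0.05998417117025035 [ 0.00406458 -0.00578175  0.99997502]
0.0031706833191430194
```

The plate is 15 mm above the housing, level, still and aligned, so I'm handing the job in.

```bash
python3 -c "
from bench import *
print(close_job())"
```

```text
the job is handed in; nothing more can be done
None
```

I handed the job in at about 11 s with the cover still held at 30 N, level and still, about 15 mm above the housing. By my camera measurements its holes are within about 1 mm of the threads; the hand-in returned no verdict.

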